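# Latch the tool pen's gate

### The job

Close and latch the tool pen's gate: lift the latch bar over the yellow striker, press the gate gently against its rubber buffer until the bar can go down behind the striker's lip, and let the bar down fully into the catch so that the gate stays shut by itself. Feel your way: never ram the striker or crush the buffer, and leave the case, the jar and the wrench where they are.

Things in the scene. Friction and masses are not known exactly. Their poses are not given: they have to be found in the camera images.
- pen: Tool pen fixed on the bench: plywood base, dark grilles at sides and back, 350 mm wide (y), 270 deep (x), 180 high. Origin on the bench under the base's middle; x points into the pen, away from the gate, y to the hinge side, z up. The blue gate, 206 mm wide, top edge at 175 mm, closes the front.
- post: Grey latch post at the pen's front, across from the hinge, top at 180 mm; frame as the pen's. It carries the yellow striker and the black buffer, screwed on together in slots up to 12 mm further in or out (pen's x) than nominal: the setting is not reported, find it by feel. More than 18 N of the gate on the buffer, or 20 N of the bar on the striker, is too much.
- catch (a point): Nominal middle of the striker's catch floor, 142 mm above the bench, 250 mm from the gate hinge; true place up to 12 mm off in the pen's x (see post). The striker is a yellow ledge 30 mm wide (y) with an upright lip on the robot's side: 8 mm thick, top at 156 mm. The bar goes down behind the lip; once the gate leans it on the lip it no longer drops by itself: have it down first.
- buffer_face (a point): Nominal face of the rubber buffer (24 mm across), 80 mm above the bench; true place off in x with the striker. The gate's steel tab meets it about 245 mm from the hinge. A spring of 2.5 N/mm, 11 mm travel. The bar clears the lip only with the buffer pressed in about 4.5 mm: 11 N there, 10 to 14 N pushing at the pin, whatever the setting.
- gate (a joint): Gate hinge, upright axis, light friction, stays where left. Grows as the gate swings out towards the robot; 0 is square with the pen's front; latched it rests between about -0.05 and 0.05 rad, depending on the striker's setting.
- latch (a joint): Latch bar's pivot on the gate, 90 mm from the gate hinge, 150 mm above the bench, axis normal to the gate. Grows as the far end is lifted: 0 is level, as it lies in the catch; -0.06 hanging free; about 0.09 on top of the lip; stop at 0.5. Falls by its weight (0.18 to 0.29 kg). Bar 8 mm thick, 16 high, end 275 mm from the gate hinge, mid-plane 20 mm in front of it.
- pin (a point): On the axis of the red round pin that sticks out of the latch bar, square to the gate, towards the robot: 14 mm diameter, 60 mm long from bar to end collar (26 mm across). This point is 30 mm from the bar's face, 54 mm in front of the hinge axis, 105 mm from the latch pivot, 195 mm from the gate hinge along the gate. x along the pin towards the gate, y along the bar to the pivot.
- gate_hinge (a point): On the gate's upright hinge axis, 150 mm above the bench; axes as the pen's.
- case_mid (a point): Middle of the black tool case lying in the pen (100 x 200 x 75 mm), a bystander.
- jar_mid (a point): Middle of a jar (70 mm across, 90 mm high) on the bench beyond the hinge side, a bystander.
- wrench_mid (a point): On a steel wrench lying on the bench beyond the latch side, a bystander.

How it is judged:
By the outcome, as a careful person would: the job done as asked, in the order asked, and still so for the second after the job is handed in, with the robot touching nothing.
It also fails if it takes over 51 s, if anything falls off the work surface, if the arm or the gripper's body presses on something with over 40 N, if the wrist force passes 120 N, or if a joint passes its speed limit or range.

### The arm

A 7-joint arm with a two-finger parallel gripper is mounted at the origin on the work surface. World frame = base frame: x ahead of the robot, y to its left, z up, the work surface at z = 0. Lengths are in m, angles in rad, forces in N, time in s.
With the tool pointing down it reaches from about 0.4 to 0.85 m from the base axis. Payload 10.4 kg.
Tool frame: the origin (TCP) lies on the centre line of the jaws, within the pads' length; the fingertips stand 11 mm ahead of it and the grasp point (between the pads) lies 8 mm behind it; x points along the fingers, z is the direction in which the jaws open and shut, and the axes are right-handed (so a half turn about x gives the same grasp; the last joint's range is limited). The gripper opens to 87 mm and grips with 3 to 60 N. Pads are 19 mm wide; open, the fingers measure 117 mm over their backs; the gripper's body (75 mm by 190 mm) begins 51 mm behind the grasp point.
Start: joints at [1.174, 0.332, -0.065, 1.46, 0.022, 1.35, -0.088], TCP at [0.228, -0.582, 0.234] pointing down, gripper open.
Joint ranges: [-2.6, 2.6], [-0.5, 2.12], [-1.47, 1.34], [0.16, 2.42], [-1.27, 4.41], [0.06, 2.06], [-2.6, 2.6]. Speed limits (rad/s): [2.22, 2.22, 2.79, 2.79, 3.14, 3.14, 3.14].

### API

Orientations are given as [roll, pitch, yaw] about the fixed x, y, z axes, in that order (R = Rz(yaw) Ry(pitch) Rx(roll)).
In Python, from workcell import ctrl gives the robot as it stands.
- The arm moves only by the shell command python3 -m handwheel 'ROWS' [OPENING] [FORCE]. ROWS is JSON, a list of rows, each an object of numbers: "x", "y", "z": the shift along the tool's x, y, z each as a share of 500 mm, from -1 to 1; "rx", "ry", "rz": the turn, a rotation vector about the tool's x, y, z each as a share of 180 degrees, from -1 to 1. In form: [{"x": .., "y": .., "z": .., "rx": .., "ry": .., "rz": ..}, ...]. A call has 1 to 20 rows; each row is the pose to reach, as a shift and turn from the pose commanded when the call began, along the tool's axes at that moment, turning the shorter way round; what a row does not reach only later rows make up. A row lasts 1/10 s, in which the tool goes at most 50 mm and 8.59 degrees, less where a joint would pass 70% of its speed; a pose out of reach is approached as far as the arm can. A call with a number of a shift or a turn outside -1 to 1 is refused whole. A call with a gripper value outside its range is refused whole. OPENING is the gripper's target within -1 to 1 (shut at 1, half-way at 0, fully open at -1), set as the call begins (- or left out, the last holds). The fingers move at their own pace and stop on an object; FORCE is the grip in N (left out, the last holds). Time passes only in rows, so rows that repeat a pose let the fingers close. It gives the time, the measured TCP pose, the force and the opening at its end, in the units of the state.
- ctrl.state(): the state, without advancing time (a new reading comes with each control period).
- ctrl.read_camera(name): name is "scene" or "top" or "wrist"; returns the picture (400x640x3 uint8, blue, green, red); there is no depth.
- ctrl.calibration(name): a dict with "camera_matrix" (3x3 intrinsics, pixels), "distortion" ([k1, k2, p1, p2, k3] as OpenCV has them; the pictures are not rectified), "cam_to_world" (4x4, takes a point from camera to world coordinates). Camera axes: x right, y up, looking along -z (the intrinsics and any distortion apply to the point x, -y, -z); pixel columns grow to the right and rows downward; lengths in m; the calibration is good to about 2 mm. A picture is of the moment at which its call begins: read the wrist's pose just before it. calibration takes no time and is no camera call; for the wrist camera it gives the pose at the moment of the call.
- ctrl.hand_in(): hands the job in, once; it reports no verdict.
The state is a dict: "time": time; "joints": joint angles; "qd": joint speeds; "tau": joint torques, N m; "tcp_pos": TCP position; "ee_rot": TCP orientation; "ft_force": force on the tool from outside, world axes, zero at the start; "moment": the same for the moment, N m; "gripper_width": opening from 0.0 (shut) to 1.0 (fully open).
Only numpy, scipy, OpenCV 4.12 (cv2) and the standard library are available. Lean on these libraries where they do the work, as an engineer would, in place of code of your own. Each camera call takes 0.05 s, during which the arm holds its last target.

## Working session

There is one attempt and no reset: what is moved stays moved. The work goes in short steps, Python scripts to look and compute and a shell command to move; the robot and the scene stay as the last step left them, time stands still between calls to the robot, and variables do not carry over. Pictures are saved under pics/ and viewed, and the job is handed in when it is done.

```bash
mkdir -p pics; ls; python3 - <<'E'
from workcell import ctrl
import cv2
s=ctrl.state();print(s)
for n in("scene","top","wrist"):
    c=ctrl.calibration(n);print(n,c)
    cv2.imwrite(f"pics/{n}0.png",ctrl.read_camera(n))
E
```

```text
pics
{'time': 0.0, 'joints': array([ 1.17441366,  0.33289479, -0.06473659,  1.46095495,  0.02160891,
        1.34992231, -0.08852381]), 'qd': array([ 2.81218023e-04, -1.16180281e-03, -3.25462327e-05, -1.04055757e-03,
       -6.67268662e-04, -1.70691135e-03,  2.56912983e-04]), 'tau': array([-1.23788464e-03, -6.23251891e+01,  2.37160519e-02, -3.89902639e+01,
       -6.13794895e-02,  3.97442293e-02,  1.23721024e-04]), 'tcp_pos': array([ 0.22808235, -0.58148012,  0.23273322]), 'ee_rot': array([-3.09664533,  1.56931312,  1.98956033]), 'ft_force': array([-0.12951055,  0.1310654 ,  0.34415799]), 'moment': array([ 0.07405623, -0.01076243, -0.0312854 ]), 'gripper_width': 1.0013650261707563}
scene {'camera_matrix': array([[365.19489471,   0.        , 314.83030803],
       [  0.        , 365.19489471, 195.92977474],
       [  0.        ,   0.        ,   1.        ]]), 'distortion': array([-0.02017882,  0.        ,  0.        ,  0.        ,  0.        ]), 'cam_to_world': array([[ 0.66549102, -0.43702675,  0.60508621,  1.1618758 ],
       [ 0.74638032,  0.38293137, -0.54431607, -0.45677717],
    
[... 571 characters left out ...]
       [-6.11383001e-04,  2.01601947e-01,  9.79467346e-01,
         1.38500305e+00],
       [ 0.00000000e+00,  0.00000000e+00,  0.00000000e+00,
         1.00000000e+00]])}
wrist {'camera_matrix': array([[322.39737295,   0.        , 317.25251887],
       [  0.        , 322.39737295, 194.74631181],
       [  0.        ,   0.        ,   1.        ]]), 'distortion': array([-0.06751107,  0.        ,  0.        ,  0.        ,  0.        ]), 'cam_to_world': array([[ 0.36487085,  0.89760991,  0.24731705,  0.29563085],
       [-0.93105684,  0.35220587,  0.09531095, -0.55567992],
       [-0.00155447, -0.26504241,  0.9642355 ,  0.38416298],
       [ 0.        ,  0.        ,  0.        ,  1.        ]])}
```

View pics/scene0.png

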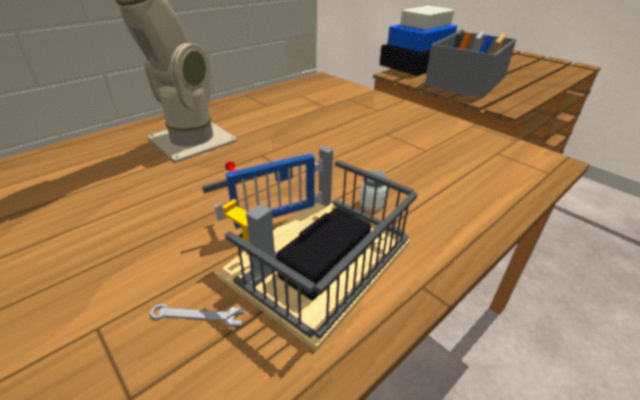

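View pics/top0.png

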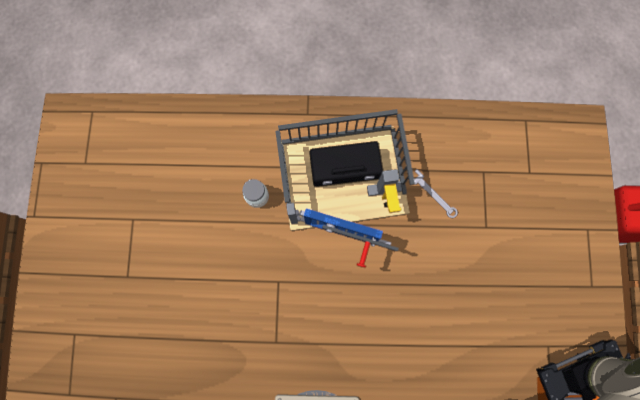

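View pics/wrist0.png

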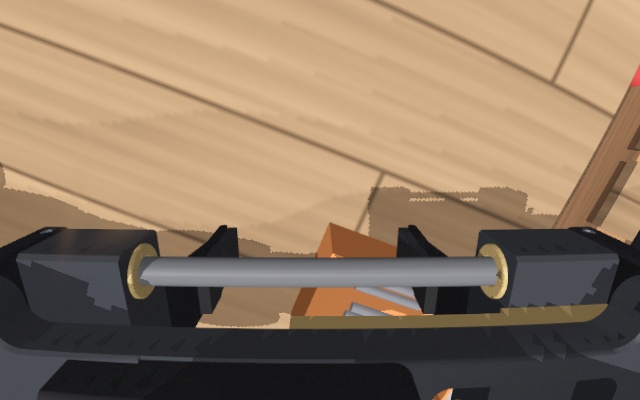

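```bash
python3 - <<'E'
import cv2
a=cv2.imread("pics/top0.png");cv2.imwrite("pics/top0c.png",cv2.resize(a[100:275,235:465],None,fx=3.4,fy=3.4,interpolation=cv2.INTER_CUBIC))
a=cv2.imread("pics/scene0.png");cv2.imwrite("pics/scene0c.png",cv2.resize(a[140:340,190:430],None,fx=3,fy=3,interpolation=cv2.INTER_CUBIC))
E
```

```text
(no output)
```

View pics/top0c.png

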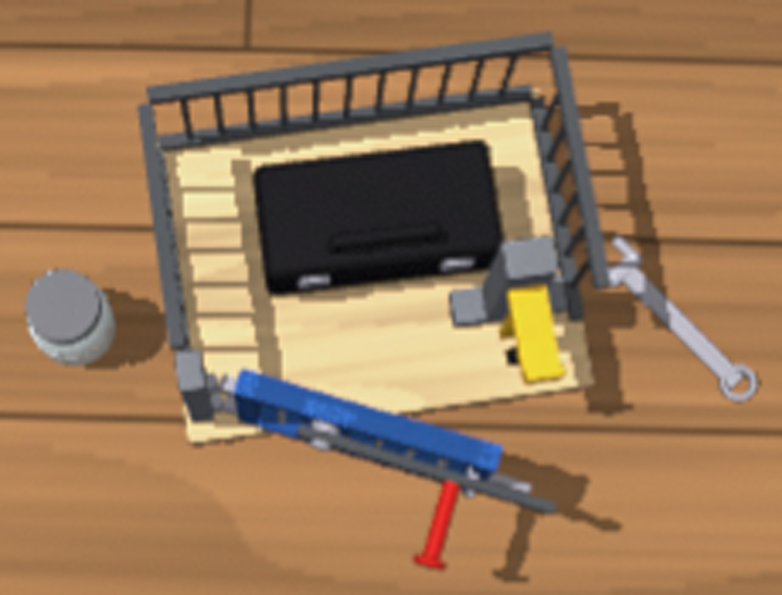

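View pics/scene0c.png

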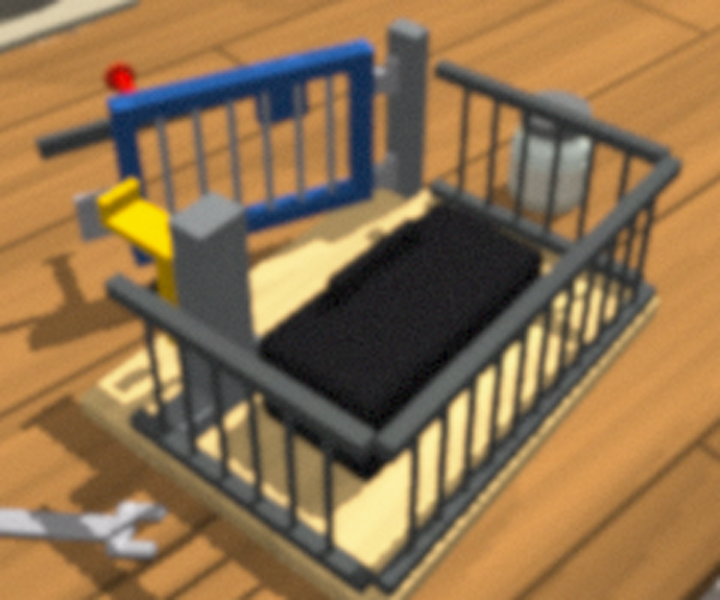

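```bash
cat > h.py <<'E'
import numpy as np,cv2
from workcell import ctrl
from scipy.spatial.transform import Rotation as Ro
def pix2w(cal,uv,z):
    p=cv2.undistortPoints(np.array([[uv]],float),cal["camera_matrix"],cal["distortion"])[0,0]
    T=cal["cam_to_world"];d=T[:3,:3]@np.array([p[0],-p[1],-1.]);o=T[:3,3]
    return o+d*(z-o[2])/d[2]
def proj(cal,P):
    T=np.linalg.inv(cal["cam_to_world"]);q=T[:3,:3]@np.asarray(P)+T[:3,3]
    return cv2.projectPoints(np.array([[q[0],-q[1],-q[2]]]),np.zeros(3),np.zeros(3),cal["camera_matrix"],cal["distortion"])[0].ravel()
E
python3 - <<'E'
from h import *
c=ctrl.calibration("top")
f=lambda u,v:(235+u/3.4,100+v/3.4)
for n,u,v,z in [("collar",430,563,.144),("pinbase",451,487,.144),("barend",552,505,.142),("gatetopR",500,450,.175),("gatetopL",240,375,.175),("backL",148,93,.18),("backR",552,38,.18),("frontL",190,441,.012),("frontR",590,382,.012),("hpost",185,355,.18),("rail right front",605,285,.18),("strikerR",563,375,.156),("strikerL",525,380,.156),("lipback",510,290,.142)]:
    print(n,pix2w(c,f(u,v),z).round(4))
E
```

```text
collar [ 0.4649 -0.108   0.144 ]
pinbase [ 0.5232 -0.1236  0.144 ]
barend [ 0.5113 -0.2014  0.142 ]
gatetopR [ 0.5483 -0.1573  0.175 ]
gatetopL [0.6009 0.0394 0.175 ]
backL [0.8226 0.1181 0.18  ]
backR [ 0.8766 -0.1992  0.18  ]
frontL [0.5729 0.0859 0.012 ]
frontR [ 0.632  -0.2559  0.012 ]
hpost [0.6143 0.0812 0.18  ]
rail right front [ 0.6764 -0.2374  0.18  ]
strikerR [ 0.6102 -0.2084  0.156 ]
strikerL [ 0.6056 -0.1791  0.156 ]
lipback [ 0.6799 -0.1696  0.142 ]
```

```bash
cat >> h.py <<'E'
H=np.array([.599,.0585]); PY=np.deg2rad(9.75)
def gate(th):
    a=-np.pi/2+PY-th
    g=np.array([np.cos(a),np.sin(a),0]); n=np.array([g[1],-g[0],0])
    return g,n
def pin(th,la,H=H,off=.054):
    g,n=gate(th)
    return np.r_[H,.150]+g*(.09+.105*np.cos(la))+n*off+np.array([0,0,.105*np.sin(la)])
def cur():
    s=ctrl.state();return s,np.array(s["tcp_pos"]),Ro.from_euler("xyz",s["ee_rot"]).as_matrix()
def target(th,la,sg=1,ahead=.008,dz=0,H=H):
    g,n=gate(th);x=np.array([0,0,-1.]);z=sg*g;R=np.c_[x,np.cross(z,x),z]
    return pin(th,la,H)+np.array([0,0,dz-ahead]),R
def rows(p,R,p0,R0):
    d=R0.T@(p-p0)/.5; r=Ro.from_matrix(R0.T@R).as_rotvec()/np.pi
    return d.round(4),r.round(4)
E
python3 - <<'E'
from h import *
s,p,R=cur();print(R.round(3))
for sg in(1,-1):
    P,RR=target(.43,-.06,sg,dz=.11);print(P,rows(P,RR,p,R))
E
```

```text
[[-0.     0.931  0.365]
 [ 0.001  0.365 -0.931]
 [-1.    -0.    -0.001]]
[ 0.49676238 -0.11589845  0.24570378] (array([-0.0248,  0.8403, -0.6709]), array([ 2.017e-01, -3.000e-04,  1.000e-04]))
[ 0.49676238 -0.11589845  0.24570378] (array([-0.0248,  0.8403, -0.6709]), array([-7.983e-01, -1.000e-04, -4.000e-04]))
```

```bash
python3 -m handwheel '[{"x":-0.06,"y":0.05,"z":-0.04,"rx":0.02},{"x":-0.06,"y":0.12,"z":-0.1,"rx":0.04},{"x":-0.06,"y":0.19,"z":-0.15,"rx":0.06},{"x":-0.06,"y":0.26,"z":-0.21,"rx":0.08},{"x":-0.06,"y":0.33,"z":-0.27,"rx":0.1},{"x":-0.06,"y":0.40,"z":-0.33,"rx":0.12},{"x":-0.06,"y":0.47,"z":-0.38,"rx":0.14},{"x":-0.06,"y":0.54,"z":-0.43,"rx":0.16},{"x":-0.06,"y":0.61,"z":-0.49,"rx":0.18},{"x":-0.05,"y":0.68,"z":-0.54,"rx":0.2},{"x":-0.04,"y":0.75,"z":-0.6,"rx":0.2017},{"x":-0.03,"y":0.81,"z":-0.65,"rx":0.2017},{"x":-0.025,"y":0.84,"z":-0.671,"rx":0.2017},{"x":-0.025,"y":0.84,"z":-0.671,"rx":0.2017},{"x":-0.025,"y":0.84,"z":-0.671,"rx":0.2017}]' -1 20
python3 - <<'E'
from h import *
s,p,R=cur();print(s["time"],p,R.round(3),s["joints"],s["ft_force"])
c=ctrl.calibration("wrist");im=ctrl.read_camera("wrist");cv2.imwrite("pics/w1.png",im)
for k in (-.015,.054,.084): print(proj(c,pin(.43,-.06,off=k)).round(1))
im=ctrl.read_camera("top");cv2.imwrite("pics/t1.png",im)
E
```

```text
0.15 [ 0.22811876 -0.5815877   0.2329417 ] [[-0.     0.931  0.365]
 [ 0.001  0.365 -0.931]
 [-1.    -0.    -0.001]] [ 1.17439136  0.33272072 -0.0646731   1.46074558  0.02157425  1.34987836
 -0.08850024] [ 1.15593957 -0.6869662  -0.19452937]
[508.7 488.6]
[266.2 134.1]
[189.4  58.8]invalid input
```

View pics/w1.png

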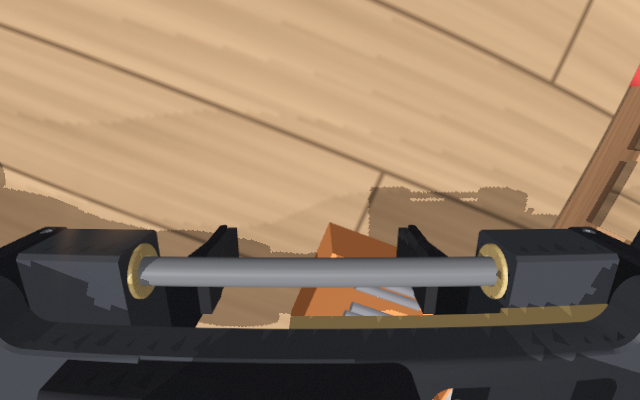

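The move was refused (probably because each row needs all six keys), so nothing moved.

```bash
python3 -m handwheel '[{"x":-0.06,"y":0.05,"z":-0.04,"rx":0.02,"ry":0,"rz":0},{"x":-0.06,"y":0.12,"z":-0.1,"rx":0.04,"ry":0,"rz":0},{"x":-0.06,"y":0.19,"z":-0.15,"rx":0.06,"ry":0,"rz":0},{"x":-0.06,"y":0.26,"z":-0.21,"rx":0.08,"ry":0,"rz":0},{"x":-0.06,"y":0.33,"z":-0.27,"rx":0.1,"ry":0,"rz":0},{"x":-0.06,"y":0.40,"z":-0.33,"rx":0.12,"ry":0,"rz":0},{"x":-0.06,"y":0.47,"z":-0.38,"rx":0.14,"ry":0,"rz":0},{"x":-0.06,"y":0.54,"z":-0.43,"rx":0.16,"ry":0,"rz":0},{"x":-0.06,"y":0.61,"z":-0.49,"rx":0.18,"ry":0,"rz":0},{"x":-0.05,"y":0.68,"z":-0.54,"rx":0.2,"ry":0,"rz":0},{"x":-0.04,"y":0.75,"z":-0.6,"rx":0.2017,"ry":0,"rz":0},{"x":-0.03,"y":0.81,"z":-0.65,"rx":0.2017,"ry":0,"rz":0},{"x":-0.025,"y":0.84,"z":-0.671,"rx":0.2017,"ry":0,"rz":0},{"x":-0.025,"y":0.84,"z":-0.671,"rx":0.2017,"ry":0,"rz":0},{"x":-0.025,"y":0.84,"z":-0.671,"rx":0.2017,"ry":0,"rz":0}]' -1 20
python3 - <<'E'
from h import *
s,p,R=cur();print(s["time"],p,R.round(3),s["joints"],s["ft_force"])
c=ctrl.calibration("wrist");im=ctrl.read_camera("wrist");cv2.imwrite("pics/w2.png",im)
for k in (.024,.054,.084): print(proj(c,pin(.43,-.06,off=k)).round(1))
im=ctrl.read_camera("top");cv2.imwrite("pics/t2.png",im)
E
```

```text
time: 1.75
tcp_pos: [0.4965, -0.1165, 0.2459]
ee_rot: [-0.81, 1.57, -2.64]
ft_force: [0.1, -0.2, 0.1]
gripper_width: 1.0
1.75 [ 0.49654471 -0.11646752  0.24592689] [[-0.     0.967 -0.257]
 [-0.    -0.257 -0.967]
 [-1.    -0.     0.   ]] [ 0.58414941  0.10187911 -0.4709879   1.7204228   0.04779081  1.33094373
 -1.72645737] [ 0.06009326 -0.23780918  0.05155273]
[316.1 161.6]
[316.1 198. ]
[316.2 232.2]
```

View pics/w2.png

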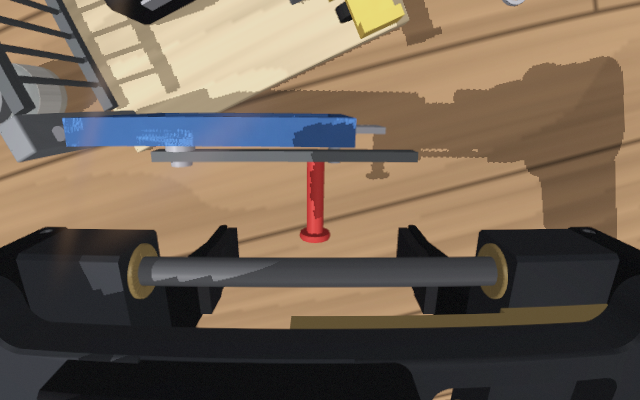

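```bash
python3 -m handwheel '[{"x":0.06,"y":0,"z":0,"rx":0,"ry":0,"rz":0},{"x":0.12,"y":0,"z":0,"rx":0,"ry":0,"rz":0},{"x":0.17,"y":0,"z":0,"rx":0,"ry":0,"rz":0},{"x":0.2,"y":0,"z":0,"rx":0,"ry":0,"rz":0},{"x":0.22,"y":0,"z":0,"rx":0,"ry":0,"rz":0},{"x":0.22,"y":0,"z":0,"rx":0,"ry":0,"rz":0}]' 0.5 20
python3 -m handwheel '[{"x":0,"y":0,"z":0,"rx":0,"ry":0,"rz":0},{"x":0,"y":0,"z":0,"rx":0,"ry":0,"rz":0},{"x":0,"y":0,"z":0,"rx":0,"ry":0,"rz":0}]' 1 15
python3 - <<'E'
from h import *
s,p,R=cur();print(s["time"],p,s["ft_force"],s["moment"],s["gripper_width"])
im=ctrl.read_camera("wrist");cv2.imwrite("pics/w3.png",im)
E
```

```text
time: 2.45
tcp_pos: [0.4959, -0.1169, 0.1352]
ee_rot: [-1.432, 1.569, 3.019]
ft_force: [0.6, -0.3, 0.5]
gripper_width: 0.542
time: 2.75
tcp_pos: [0.4972, -0.1163, 0.1369]
ee_rot: [1.456, 1.569, -0.375]
ft_force: [-0.6, -0.1, -0.1]
gripper_width: 0.266
2.75 [ 0.49721937 -0.11634821  0.13688206] [-0.64583905 -0.1173813  -0.06326148] [ 0.05375068  0.01044934 -0.03096505] 0.26596021769406114
```

View pics/w3.png

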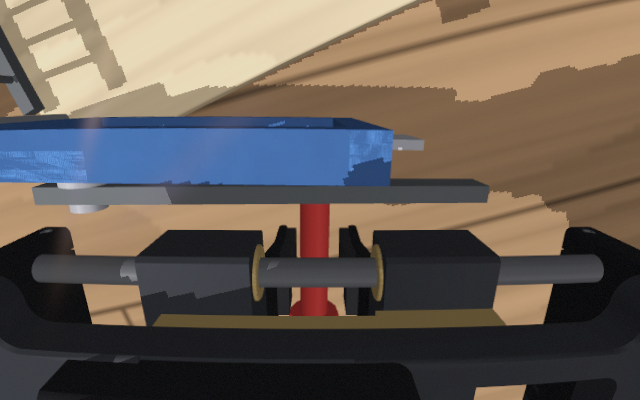

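```bash
python3 -m handwheel '[{"x":0,"y":0,"z":0,"rx":0,"ry":0,"rz":0},{"x":0,"y":0,"z":0,"rx":0,"ry":0,"rz":0},{"x":0,"y":0,"z":0,"rx":0,"ry":0,"rz":0},{"x":0,"y":0,"z":0,"rx":0,"ry":0,"rz":0}]' 1 22
python3 -m handwheel '[{"x":-0.01,"y":0,"z":0,"rx":0,"ry":0,"rz":0},{"x":-0.02,"y":0,"z":0,"rx":0,"ry":0,"rz":0},{"x":-0.03,"y":0,"z":-0.001,"rx":0,"ry":0,"rz":0},{"x":-0.04,"y":0,"z":-0.002,"rx":0,"ry":0,"rz":0},{"x":-0.05,"y":0,"z":-0.003,"rx":0,"ry":0,"rz":0},{"x":-0.056,"y":0,"z":-0.004,"rx":0,"ry":0,"rz":0},{"x":-0.056,"y":0,"z":-0.004,"rx":0,"ry":0,"rz":0}]'
python3 - <<'E'
from h import *
s,p,R=cur();print(s["time"],p,s["ft_force"],s["moment"],s["gripper_width"])
im=ctrl.read_camera("wrist");cv2.imwrite("pics/w4.png",im)
im=ctrl.read_camera("scene");cv2.imwrite("pics/s4.png",im)
E
```

```text
time: 3.2
tcp_pos: [0.4977, -0.115, 0.1366]
ee_rot: [2.267, 1.568, 0.437]
ft_force: [2.8, 4.0, 1.0]
gripper_width: 0.149
time: 3.9
tcp_pos: [0.4978, -0.1129, 0.1643]
ee_rot: [2.538, 1.569, 0.708]
ft_force: [3.7, 3.9, -4.4]
gripper_width: 0.149
3.9 [ 0.49783404 -0.11291862  0.16433852] [ 3.71193284  3.92426459 -4.42706239] [ 0.77414098 -0.73204328 -0.09421145] 0.1491663368262799
```

View pics/w4.png

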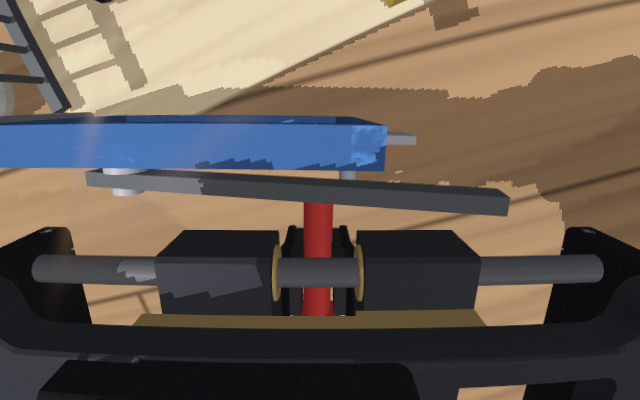

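View pics/s4.png

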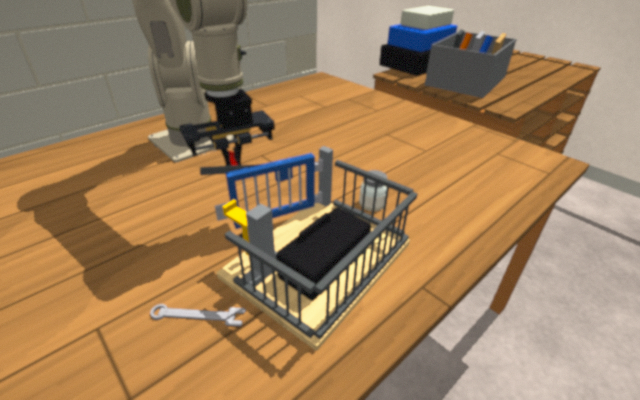

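```bash
python3 - <<'E'
from h import *
s,p,R=cur()
z=R[:,2];print("heading",np.rad2deg(np.arctan2(z[1],z[0])), "th",-np.arctan2(z[1],z[0])-np.pi/2+PY)
print(pin(.43,.2)[:2],p)
t0=.43
cmd=np.array([.4971,-.1145,.1639])
Hn=H+(p-pin(t0,.2))[:2]; print("Hn",Hn)
P0,R0=target(t0,.2,H=Hn); P0[:]=cmd*0+P0
for th in np.arange(.41,-.06,-.02):
    P,RR=target(th,.2,H=Hn); a,b=rows(P,RR,P0,R0)
    print(round(th,3),a,b[0],P.round(4))
E
```

```text
heading -104.8166503563061 th 0.42876893490377943
[ 0.49725157 -0.11405829] [ 0.49777957 -0.11296532  0.16408385]
Hn [0.599528   0.05959297]
0.41 [0.     0.0077 0.0021] -0.0064 [ 0.5013 -0.115   0.1629]
0.39 [0.     0.0155 0.004 ] -0.0127 [ 0.5048 -0.1169  0.1629]
0.37 [0.     0.0233 0.0058] -0.0191 [ 0.5083 -0.1188  0.1629]
0.35 [0.     0.0312 0.0074] -0.0255 [ 0.5119 -0.1205  0.1629]
0.33 [0.     0.0391 0.0089] -0.0318 [ 0.5155 -0.1223  0.1629]
0.31 [0.     0.047  0.0102] -0.0382 [ 0.5192 -0.1239  0.1629]
0.29 [0.     0.0549 0.0113] -0.0446 [ 0.5229 -0.1255  0.1629]
0.27 [0.     0.0628 0.0123] -0.0509 [ 0.5266 -0.127   0.1629]
0.25 [0.     0.0708 0.0131] -0.0573 [ 0.5303 -0.1284  0.1629]
0.23 [0.     0.0788 0.0138] -0.0637 [ 0.5341 -0.1297  0.1629]
0.21 [0.     0.0868 0.0143] -0.07 [ 0.5379 -0.131   0.1629]
0.19 [0.     0.0948 0.0146] -0.0764 [ 0.5417 -0.1322  0.1629]
0.17 [0.     0.1028 0.0148] -0.0828 [ 0.5456 -0.1333  0.1629]
0.15 [0.     0.1108 0.0148] -0.0891 [ 0.5494 -0.1344  0.1629]
0.13 [0.     0.1188 0.0147] -0.0955 [ 0.5533 -0.1353  0.1629]
0.11 [0.     0.1268 0.0144] -0.1019 [ 0.5572 -0.1362  0.1629]
0.09 [0.     0.1348 0.0139] -0.1082 [ 0.5612 -0.137   0.1629]
0.07 [0.     0.1428 0.0133] -0.1146 [ 0.5651 -0.1377  0.1629]
0.05 [0.     0.1508 0.0125] -0.121 [ 0.569  -0.1384  0.1629]
0.03 [0.     0.1588 0.0116] -0.1273 [ 0.573  -0.139   0.1629]
0.01 [0.     0.1667 0.0105] -0.1337 [ 0.577  -0.1395  0.1629]
-0.01 [0.     0.1746 0.0093] -0.1401 [ 0.581  -0.1399  0.1629]
-0.03 [0.     0.1825 0.0078] -0.1464 [ 0.585  -0.1402  0.1629]
-0.05 [0.     0.1904 0.0063] -0.1528 [ 0.589  -0.1405  0.1629]
```

```bash
python3 -m handwheel '[{"x":0,"y":0.008,"z":-0.001,"rx":-0.0064,"ry":0,"rz":0},{"x":0,"y":0.0155,"z":0.001,"rx":-0.0127,"ry":0,"rz":0},{"x":0,"y":0.0233,"z":0.0028,"rx":-0.0191,"ry":0,"rz":0},{"x":0,"y":0.0312,"z":0.0044,"rx":-0.0255,"ry":0,"rz":0},{"x":0,"y":0.0391,"z":0.0059,"rx":-0.0318,"ry":0,"rz":0},{"x":0,"y":0.047,"z":0.0072,"rx":-0.0382,"ry":0,"rz":0},{"x":0,"y":0.0549,"z":0.0083,"rx":-0.0446,"ry":0,"rz":0},{"x":0,"y":0.0628,"z":0.0093,"rx":-0.0509,"ry":0,"rz":0},{"x":0,"y":0.0708,"z":0.01,"rx":-0.0573,"ry":0,"rz":0},{"x":0,"y":0.0788,"z":0.0108,"rx":-0.0637,"ry":0,"rz":0},{"x":0,"y":0.0868,"z":0.0113,"rx":-0.07,"ry":0,"rz":0},{"x":0,"y":0.0948,"z":0.0116,"rx":-0.0764,"ry":0,"rz":0},{"x":0,"y":0.1028,"z":0.0118,"rx":-0.0828,"ry":0,"rz":0},{"x":0,"y":0.1108,"z":0.0118,"rx":-0.0891,"ry":0,"rz":0},{"x":0,"y":0.1108,"z":0.0118,"rx":-0.0891,"ry":0,"rz":0},{"x":0,"y":0.1108,"z":0.0118,"rx":-0.0891,"ry":0,"rz":0}]'
cat >> h.py <<'E'
def rep():
    s,p,R=cur();z=R[:,2];th=-np.arctan2(z[1],z[0])-np.pi/2+PY
    g,n=gate(th);f=np.array(s["ft_force"])
    print("t",s["time"],"tcp",p.round(4),"th_tool",round(th,4),"push",round(-f@n*-1*1,2) ,"f.n",round(f@n,2),"f.g",round(f@g,2),"fz",round(f[2],2),"M",s["moment"].round(2),"w",round(s["gripper_width"],3))
E
python3 - <<'E'
from h import *
rep()
im=ctrl.read_camera("wrist");cv2.imwrite("pics/w5.png",im)
E
```

```text
time: 5.6
tcp_pos: [0.5496, -0.1353, 0.1642]
ee_rot: [0.408, 1.57, -1.143]
ft_force: [-0.6, -5.5, -1.2]
gripper_width: 0.155
t 5.6 tcp [ 0.5496 -0.1353  0.1642] th_tool 0.1502 push 0.71 f.n 0.71 f.g 5.53 fz -1.2 M [-1.38  0.19 -0.04] w 0.155
```

View pics/w5.png

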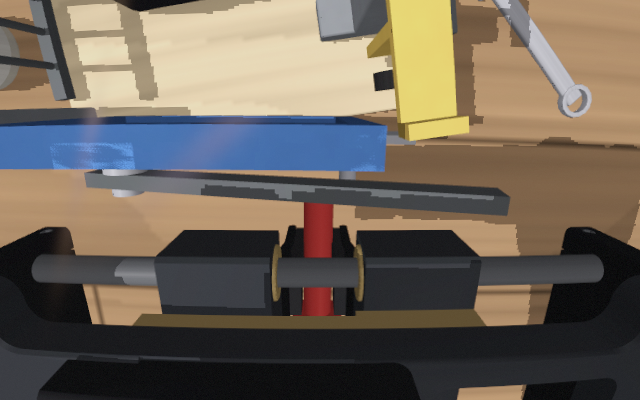

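```bash
python3 - <<'E'
from h import *
P0,R0=target(.15,.2)
for th in np.arange(.14,-.06,-.01):
    P,RR=target(th,.2); a,b=rows(P,RR,P0,R0);print(round(th,3),a[1:],b[0])
E
```

```text
0.14 [0.0039 0.0011] -0.0032
0.13 [0.0077 0.0021] -0.0064
0.12 [0.0116 0.0031] -0.0095
0.11 [0.0155 0.004 ] -0.0127
0.1 [0.0194 0.0049] -0.0159
0.09 [0.0233 0.0058] -0.0191
0.08 [0.0272 0.0066] -0.0223
0.07 [0.0312 0.0074] -0.0255
0.06 [0.0351 0.0081] -0.0286
0.05 [0.0391 0.0089] -0.0318
0.04 [0.043  0.0095] -0.035
0.03 [0.047  0.0102] -0.0382
0.02 [0.0509 0.0107] -0.0414
0.01 [0.0549 0.0113] -0.0446
-0.0 [0.0589 0.0118] -0.0477
-0.01 [0.0628 0.0123] -0.0509
-0.02 [0.0668 0.0127] -0.0541
-0.03 [0.0708 0.0131] -0.0573
-0.04 [0.0748 0.0135] -0.0605
-0.05 [0.0788 0.0138] -0.0637
```

```bash
python3 -m handwheel '[{"x":0,"y":0,"z":0.003,"rx":0,"ry":0,"rz":0},{"x":0,"y":0.0077,"z":0.005,"rx":-0.0064,"ry":0,"rz":0},{"x":0,"y":0.0116,"z":0.006,"rx":-0.0095,"ry":0,"rz":0},{"x":0,"y":0.0155,"z":0.007,"rx":-0.0127,"ry":0,"rz":0},{"x":0,"y":0.0194,"z":0.008,"rx":-0.0159,"ry":0,"rz":0},{"x":0,"y":0.0233,"z":0.009,"rx":-0.0191,"ry":0,"rz":0},{"x":0,"y":0.0272,"z":0.0098,"rx":-0.0223,"ry":0,"rz":0},{"x":0,"y":0.0312,"z":0.0105,"rx":-0.0255,"ry":0,"rz":0},{"x":0,"y":0.0312,"z":0.0105,"rx":-0.0255,"ry":0,"rz":0},{"x":0,"y":0.0312,"z":0.0105,"rx":-0.0255,"ry":0,"rz":0}]'
python3 - <<'E'
from h import *
rep()
im=ctrl.read_camera("wrist");cv2.imwrite("pics/w6.png",im)
E
```

```text
time: 6.65
tcp_pos: [0.5651, -0.139, 0.1641]
ee_rot: [1.523, 1.57, 0.052]
ft_force: [1.1, -0.5, -2.5]
gripper_width: 0.15
t 6.65 tcp [ 0.5651 -0.139   0.1641] th_tool 0.07 push -1.06 f.n -1.06 f.g 0.57 fz -2.47 M [-0.27 -0.16 -0.08] w 0.15
```

View pics/w6.png

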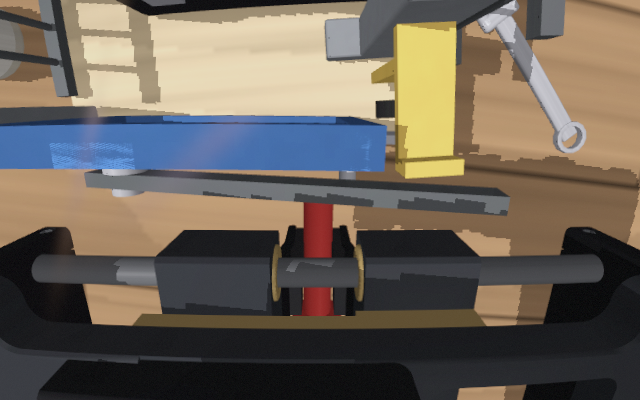

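```bash
python3 -m handwheel '[{"x":0,"y":0.0039,"z":0.0008,"rx":-0.0032,"ry":0,"rz":0},{"x":0,"y":0.0078,"z":0.0015,"rx":-0.0064,"ry":0,"rz":0},{"x":0,"y":0.0118,"z":0.0022,"rx":-0.0095,"ry":0,"rz":0},{"x":0,"y":0.0118,"z":0.0022,"rx":-0.0095,"ry":0,"rz":0}]'
python3 -c "from h import *;rep()"
python3 -m handwheel '[{"x":0,"y":0.002,"z":0.0003,"rx":-0.0016,"ry":0,"rz":0},{"x":0,"y":0.0039,"z":0.0006,"rx":-0.0032,"ry":0,"rz":0},{"x":0,"y":0.0039,"z":0.0006,"rx":-0.0032,"ry":0,"rz":0}]'
python3 -c "from h import *;rep()"
python3 - <<'E'
from h import *
im=ctrl.read_camera("wrist");cv2.imwrite("pics/w7.png",im)
E
```

```text
time: 7.1
tcp_pos: [0.5712, -0.14, 0.1641]
ee_rot: [0.512, 1.57, -0.928]
ft_force: [0.6, -2.9, -2.2]
gripper_width: 0.151
t 7.1 tcp [ 0.5712 -0.14    0.1641] th_tool 0.0399 push -0.18 f.n -0.18 f.g 2.98 fz -2.17 M [-0.69 -0.05 -0.11] w 0.151
time: 7.4
tcp_pos: [0.573, -0.1402, 0.1641]
ee_rot: [0.122, 1.57, -1.309]
ft_force: [0.4, -4.1, -2.0]
gripper_width: 0.152
t 7.4 tcp [ 0.573  -0.1402  0.1641] th_tool 0.0303 push 0.14 f.n 0.14 f.g 4.15 fz -2.0 M [-1.18  0.04 -0.01] w 0.152
```

View pics/w7.png

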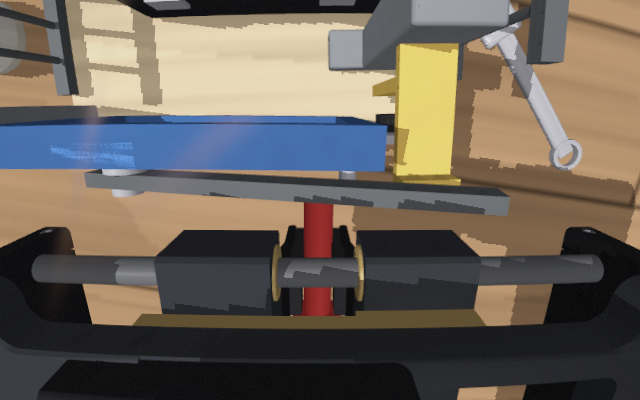

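```bash
python3 -m handwheel '[{"x":0,"y":0.002,"z":0.0025,"rx":-0.0016,"ry":0,"rz":0},{"x":0,"y":0.0039,"z":0.004,"rx":-0.0032,"ry":0,"rz":0},{"x":0,"y":0.0039,"z":0.004,"rx":-0.0032,"ry":0,"rz":0}]'
python3 -c "from h import *;rep()"
python3 -m handwheel '[{"x":0,"y":0.002,"z":0.0007,"rx":-0.0016,"ry":0,"rz":0},{"x":0,"y":0.0039,"z":0.0014,"rx":-0.0032,"ry":0,"rz":0},{"x":0,"y":0.0039,"z":0.0014,"rx":-0.0032,"ry":0,"rz":0}]'
python3 -c "from h import *;rep()"
python3 - <<'E'
from h import *
im=ctrl.read_camera("wrist");cv2.imwrite("pics/w8.png",im)
E
```

```text
time: 7.75
tcp_pos: [0.5749, -0.1407, 0.1637]
ee_rot: [-2.439, 1.569, 2.424]
ft_force: [-2.4, 0.2, -1.6]
gripper_width: 0.153
t 7.75 tcp [ 0.5749 -0.1407  0.1637] th_tool 0.0193 push 2.37 f.n 2.37 f.g -0.52 fz -1.6 M [-0.2   0.49 -0.01] w 0.153
time: 8.05
tcp_pos: [0.5762, -0.1409, 0.1634]
ee_rot: [-2.12, 1.568, 2.754]
ft_force: [-6.8, 0.3, -3.0]
gripper_width: 0.151
t 8.05 tcp [ 0.5762 -0.1409  0.1634] th_tool 0.009 push 6.63 f.n 6.63 f.g -1.34 fz -3.0 M [ 0.21  1.31 -0.1 ] w 0.151
```

View pics/w8.png

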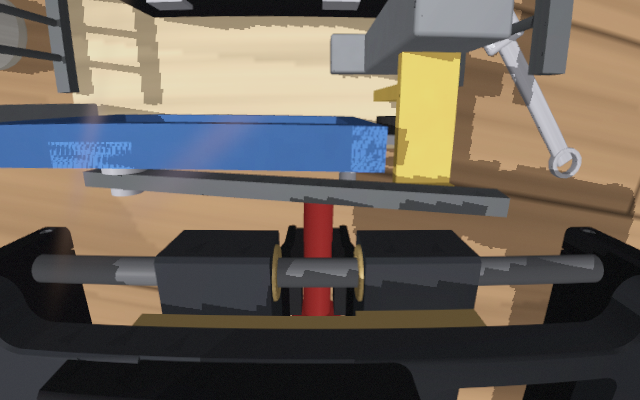

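```bash
python3 -m handwheel '[{"x":0,"y":0.0016,"z":0.0002,"rx":-0.0006,"ry":0,"rz":0},{"x":0,"y":0.0032,"z":0.0004,"rx":-0.0012,"ry":0,"rz":0},{"x":0,"y":0.0032,"z":0.0004,"rx":-0.0012,"ry":0,"rz":0},{"x":0,"y":0.0032,"z":0.0004,"rx":-0.0012,"ry":0,"rz":0}]'
python3 -c "from h import *;rep()"
python3 -m handwheel '[{"x":0,"y":0.0016,"z":0.0002,"rx":-0.0006,"ry":0,"rz":0},{"x":0,"y":0.0032,"z":0.0004,"rx":-0.0012,"ry":0,"rz":0},{"x":0,"y":0.0032,"z":0.0004,"rx":-0.0012,"ry":0,"rz":0},{"x":0,"y":0.0032,"z":0.0004,"rx":-0.0012,"ry":0,"rz":0}]'
python3 -c "from h import *;rep()"
```

```text
time: 8.5
tcp_pos: [0.5771, -0.1411, 0.1631]
ee_rot: [-1.946, 1.566, 2.931]
ft_force: [-9.4, 1.3, -2.5]
gripper_width: 0.146
t 8.5 tcp [ 0.5771 -0.1411  0.1631] th_tool 0.0056 push 9.11 f.n 9.11 f.g -2.8 fz -2.51 M [ 0.17  1.79 -0.07] w 0.146
time: 8.9
tcp_pos: [0.578, -0.1413, 0.1627]
ee_rot: [-1.871, 1.565, 3.01]
ft_force: [-11.8, 1.1, -3.0]
gripper_width: 0.151
t 8.9 tcp [ 0.578  -0.1413  0.1627] th_tool 0.0022 push 11.4 f.n 11.4 f.g -3.07 fz -2.99 M [ 0.09  2.44 -0.07] w 0.151
```

```bash
python3 -m handwheel '[{"x":0,"y":0.0016,"z":0.0002,"rx":-0.0006,"ry":0,"rz":0},{"x":0,"y":0.003,"z":0.0004,"rx":-0.0010,"ry":0,"rz":0},{"x":0.005,"y":0.003,"z":0.001,"rx":-0.0010,"ry":0,"rz":0},{"x":0.01,"y":0.003,"z":0.0018,"rx":-0.0010,"ry":0,"rz":0},{"x":0.015,"y":0.003,"z":0.0026,"rx":-0.0010,"ry":0,"rz":0},{"x":0.015,"y":0.003,"z":0.0026,"rx":-0.0010,"ry":0,"rz":0}]'
python3 -c "from h import *;rep()"
python3 - <<'E'
from h import *
im=ctrl.read_camera("wrist");cv2.imwrite("pics/w9.png",im[100:250,300:540].repeat(3,0).repeat(3,1))
E
```

```text
time: 9.5
tcp_pos: [0.5791, -0.1424, 0.155]
ee_rot: [-1.86, 1.563, 3.023]
ft_force: [-14.4, 0.8, -0.3]
gripper_width: 0.156
t 9.5 tcp [ 0.5791 -0.1424  0.155 ] th_tool -0.0006 push 14.09 f.n 14.09 f.g -3.23 fz -0.29 M [ 0.26  3.18 -0.05] w 0.156
```

View pics/w9.png

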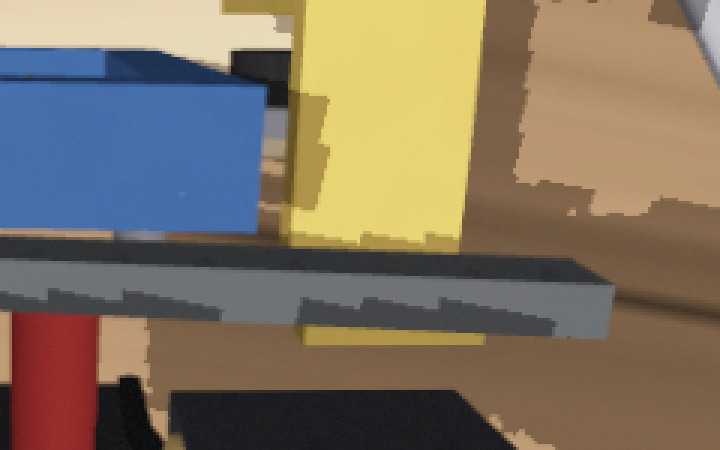

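```bash
python3 -m handwheel '[{"x":0.004,"y":0.0005,"z":0.0004,"rx":0,"ry":0,"rz":0},{"x":0.008,"y":0.001,"z":0.0008,"rx":0,"ry":0,"rz":0},{"x":0.012,"y":0.001,"z":0.001,"rx":0,"ry":0,"rz":0},{"x":0.012,"y":0.001,"z":0.001,"rx":0,"ry":0,"rz":0}]'
python3 -c "from h import *;rep()"
```

```text
time: 9.95
tcp_pos: [0.5796, -0.1428, 0.149]
ee_rot: [-1.849, 1.563, 3.034]
ft_force: [-14.7, 1.2, 0.1]
gripper_width: 0.148
t 9.95 tcp [ 0.5796 -0.1428  0.149 ] th_tool -0.0007 push 14.29 f.n 14.29 f.g -3.67 fz 0.13 M [ 0.21  3.24 -0.08] w 0.148
```

```bash
python3 -m handwheel '[{"x":0.004,"y":0,"z":0.0002,"rx":0,"ry":0,"rz":0},{"x":0.008,"y":0,"z":0.0003,"rx":0,"ry":0,"rz":0},{"x":0.008,"y":0,"z":0.0003,"rx":0,"ry":0,"rz":0}]'
python3 -c "from h import *;rep()"
python3 -m handwheel '[{"x":0.003,"y":0,"z":0,"rx":0,"ry":0,"rz":0},{"x":0.006,"y":0,"z":0,"rx":0,"ry":0,"rz":0},{"x":0.006,"y":0,"z":0,"rx":0,"ry":0,"rz":0}]'
python3 -c "from h import *;rep()"
python3 - <<'E'
from h import *
im=ctrl.read_camera("wrist");cv2.imwrite("pics/w10.png",im[100:250,300:540].repeat(3,0).repeat(3,1))
E
```

```text
time: 10.25
tcp_pos: [0.5798, -0.1429, 0.1451]
ee_rot: [-1.866, 1.564, 3.017]
ft_force: [-14.0, 0.0, -0.9]
gripper_width: 0.154
t 10.25 tcp [ 0.5798 -0.1429  0.1451] th_tool -0.0006 push 13.75 f.n 13.75 f.g -2.37 fz -0.93 M [ 0.26  3.13 -0.07] w 0.154
time: 10.55
tcp_pos: [0.58, -0.1429, 0.1436]
ee_rot: [-1.788, 1.565, 3.095]
ft_force: [-18.1, 1.0, 9.3]
gripper_width: 0.15
t 10.55 tcp [ 0.58   -0.1429  0.1436] th_tool -0.0006 push 17.64 f.n 17.64 f.g -4.06 fz 9.3 M [ 0.39  4.02 -0.18] w 0.15
```

View pics/w10.png

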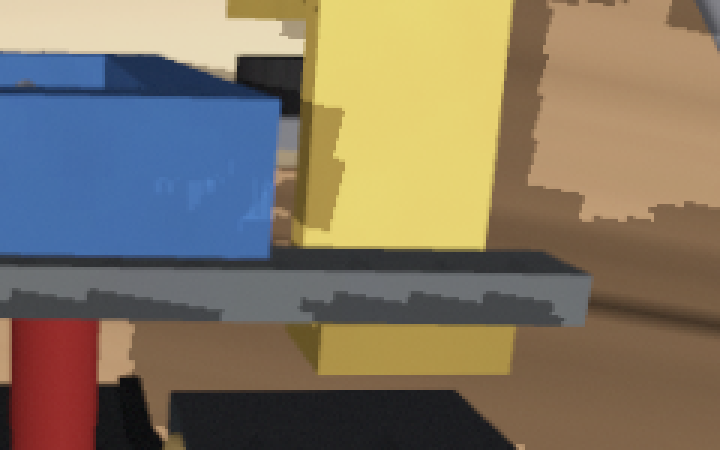

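```bash
python3 - <<'E'
from h import *
c=ctrl.calibration("wrist")
im=ctrl.read_camera("wrist");cv2.imwrite("pics/w11.png",im)
im2=ctrl.read_camera("scene");cv2.imwrite("pics/s11.png",cv2.resize(im2[130:270,180:360],None,fx=4,fy=4,interpolation=cv2.INTER_CUBIC))
s,p,R=cur()
Hh=np.r_[H+np.array([.0005,0]),0]
def barpt(th,la,r,off,h): # r from pivot, h above bar axis
    g,n=gate(th)
    return np.array([Hh[0],Hh[1],.150])+g*(.09+r*np.cos(la)-h*np.sin(la))+n*off+np.array([0,0,r*np.sin(la)+h*np.cos(la)])
for th in(.01,.0,):
  for la in (0.09,0.04,0.):
    print(th,la,"endtopfront",proj(c,barpt(th,la,.185,.024,.008)).round(1),"endbotfront",proj(c,barpt(th,la,.185,.024,-.008)).round(1),"toprear",proj(c,barpt(th,la,.185,.016,.008)).round(1),"pinroot",proj(c,barpt(th,la,.105,.024,0.007)).round(1))
E
```

```text
0.01 0.09 endtopfront [508.  225.7] endbotfront [491.6 213. ] toprear [511.4 206.9] pinroot [312.8 217.4]
0.01 0.04 endtopfront [498.5 218. ] endbotfront [482.3 206.8] toprear [501.5 200.4] pinroot [314.6 213.4]
0.01 0.0 endtopfront [491.  212.5] endbotfront [474.8 202.3] toprear [493.7 195.7] pinroot [315.5 210.4]
0.0 0.09 endtopfront [509.7 219.3] endbotfront [493.1 207.2] toprear [513.  200.4] pinroot [313.4 213.1]
0.0 0.04 endtopfront [500.1 212. ] endbotfront [483.6 201.3] toprear [502.9 194.2] pinroot [315.1 209.2]
0.0 0.0 endtopfront [492.4 206.8] endbotfront [476.1 197. ] toprear [495.  189.7] pinroot [316.  206.2]
```

View pics/w11.png

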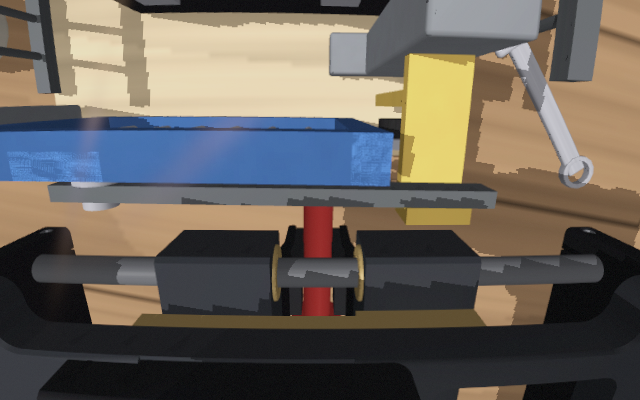

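View pics/s11.png

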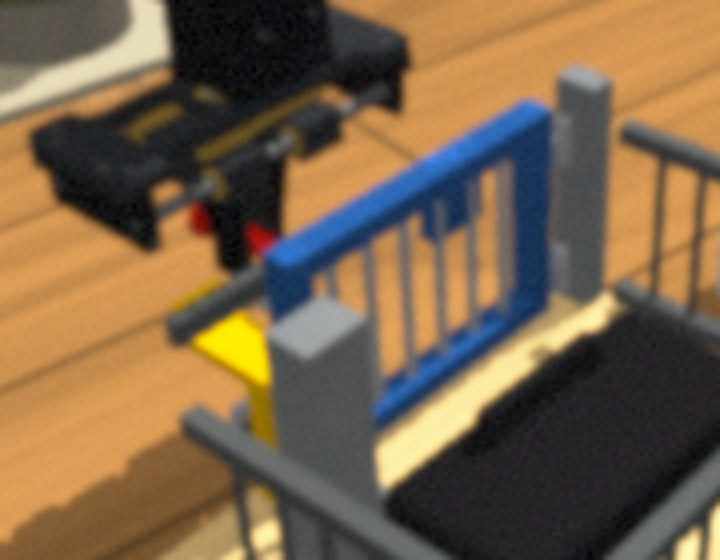

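The camera looks from the pen side: at v≈190–207 is the bar's top, and at 207–223 the lip's top on the robot's side of it. So the bar is behind the lip and down on the floor (fz 9 N). Next I ease off the down force and the push.

```bash
python3 -m handwheel '[{"x":-0.0012,"y":0,"z":0,"rx":0,"ry":0,"rz":0},{"x":-0.0020,"y":-0.001,"z":0,"rx":0,"ry":0,"rz":0},{"x":-0.002,"y":-0.003,"z":0,"rx":0,"ry":0,"rz":0},{"x":-0.002,"y":-0.005,"z":0,"rx":0,"ry":0,"rz":0},{"x":-0.002,"y":-0.005,"z":0,"rx":0,"ry":0,"rz":0}]'
python3 -c "from h import *;rep()"
```

```text
time: 11.2
tcp_pos: [0.5793, -0.1429, 0.1438]
ee_rot: [-2.178, 1.568, 2.706]
ft_force: [-6.5, 1.7, -5.1]
gripper_width: 0.155
t 11.2 tcp [ 0.5793 -0.1429  0.1438] th_tool -0.0012 push 6.08 f.n 6.08 f.g -2.81 fz -5.14 M [ 0.48  1.24 -0.21] w 0.155
```

```bash
python3 -m handwheel '[{"x":0.0012,"y":0,"z":0.0003,"rx":0,"ry":0,"rz":0},{"x":0.0012,"y":-0.001,"z":0.0006,"rx":0,"ry":0,"rz":0},{"x":0.0012,"y":-0.002,"z":0.001,"rx":0,"ry":0,"rz":0},{"x":0.0012,"y":-0.003,"z":0.001,"rx":0,"ry":0,"rz":0},{"x":0.0012,"y":-0.003,"z":0.001,"rx":0,"ry":0,"rz":0}]'
python3 -c "from h import *;rep()"
```

```text
time: 11.7
tcp_pos: [0.5791, -0.1429, 0.1438]
ee_rot: [2.74, 1.569, 1.341]
ft_force: [-1.6, 5.2, -4.5]
gripper_width: 0.151
t 11.7 tcp [ 0.5791 -0.1429  0.1438] th_tool -0.002 push 0.72 f.n 0.72 f.g -5.41 fz -4.49 M [ 1.24  0.21 -0.2 ] w 0.151
```

```bash
python3 -m handwheel '[{"x":0.001,"y":0,"z":-0.0015,"rx":0,"ry":0,"rz":0},{"x":0.002,"y":0,"z":-0.003,"rx":0,"ry":0,"rz":0},{"x":0.002,"y":0,"z":-0.003,"rx":0,"ry":0,"rz":0}]'
python3 - <<'E'
from h import *
rep();im=ctrl.read_camera("wrist");cv2.imwrite("pics/w12.png",im)
E
```

```text
time: 12.0
tcp_pos: [0.5791, -0.1429, 0.1436]
ee_rot: [1.172, 1.569, -0.228]
ft_force: [-0.9, 3.5, 2.6]
gripper_width: 0.147
t 12.0 tcp [ 0.5791 -0.1429  0.1436] th_tool -0.0008 push 0.28 f.n 0.28 f.g -3.63 fz 2.58 M [ 0.77  0.32 -0.2 ] w 0.147
```

View pics/w12.png

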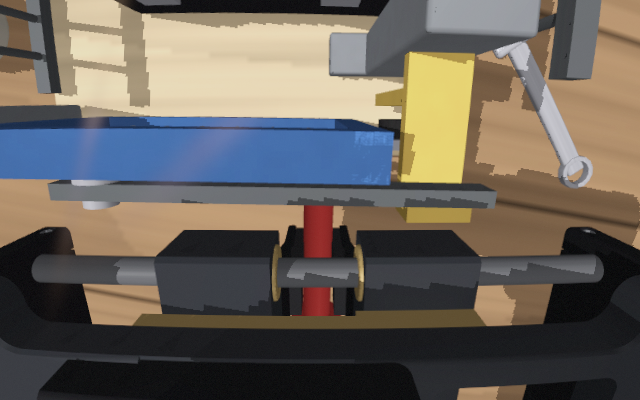

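The bar lies behind the lip, which now touches it at v≈207, and the forces are small. I'm opening the gripper.

```bash
python3 -m handwheel '[{"x":0,"y":0,"z":0,"rx":0,"ry":0,"rz":0},{"x":0,"y":0,"z":0,"rx":0,"ry":0,"rz":0},{"x":0,"y":0,"z":0,"rx":0,"ry":0,"rz":0},{"x":0,"y":0,"z":0,"rx":0,"ry":0,"rz":0},{"x":0,"y":0,"z":0,"rx":0,"ry":0,"rz":0},{"x":0,"y":0,"z":0,"rx":0,"ry":0,"rz":0}]' -0.3
python3 - <<'E'
from h import *
rep();c=ctrl.calibration("wrist");im=ctrl.read_camera("wrist");cv2.imwrite("pics/w13.png",im)
E
```

```text
time: 12.65
tcp_pos: [0.5786, -0.143, 0.1429]
ee_rot: [0.093, 1.571, -1.307]
ft_force: [0.4, 0.9, 0.4]
gripper_width: 0.6
t 12.65 tcp [ 0.5786 -0.143   0.1429] th_tool -0.0006 push -0.51 f.n -0.51 f.g -0.79 fz 0.36 M [ 0.01  0.02 -0.01] w 0.6
```

View pics/w13.png

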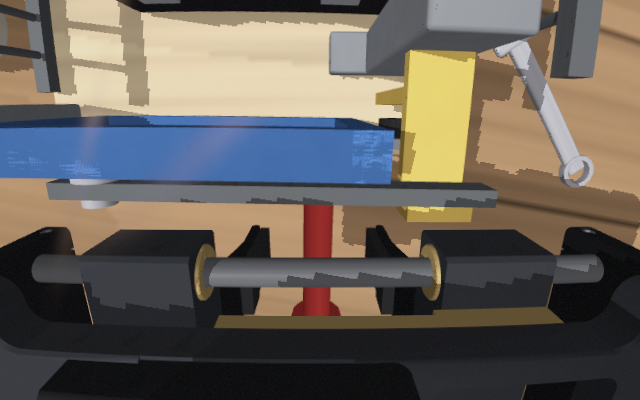

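```bash
python3 -m handwheel '[{"x":-0.02,"y":0,"z":0,"rx":0,"ry":0,"rz":0},{"x":-0.06,"y":0,"z":0,"rx":0,"ry":0,"rz":0},{"x":-0.12,"y":0,"z":0,"rx":0,"ry":0,"rz":0},{"x":-0.18,"y":0,"z":0,"rx":0,"ry":0,"rz":0},{"x":-0.22,"y":-0.04,"z":0,"rx":0,"ry":0,"rz":0},{"x":-0.22,"y":-0.1,"z":0,"rx":0,"ry":0,"rz":0},{"x":-0.22,"y":-0.16,"z":0,"rx":0,"ry":0,"rz":0},{"x":-0.22,"y":-0.16,"z":0,"rx":0,"ry":0,"rz":0}]'
python3 - <<'E'
from h import *
rep();c=ctrl.calibration("wrist");im=ctrl.read_camera("wrist");cv2.imwrite("pics/w14.png",im)
im2=ctrl.read_camera("scene");cv2.imwrite("pics/s14.png",cv2.resize(im2[130:270,180:360],None,fx=4,fy=4,interpolation=cv2.INTER_CUBIC))
cv2.imwrite("pics/s14f.png",im2)
Hh=np.r_[H+np.array([.0005,0]),0]
def barpt(th,la,r,off,h):
    g,n=gate(th)
    return np.array([Hh[0],Hh[1],.150])+g*(.09+r*np.cos(la)-h*np.sin(la))+n*off+np.array([0,0,r*np.sin(la)+h*np.cos(la)])
c2=ctrl.calibration("scene")
for la in(.09,.04,.02,0,-.06): 
  print(la,*[proj(c,barpt(.005,la,r,o,.008)).round(1) for r,o in((.185,.024),(.185,.016),(0,.024))],(4*(proj(c2,barpt(.005,la,.185,.016,.008))-[180,130])).round(),(4*(proj(c2,barpt(.005,la,.185,.016,-.008))-[180,130])).round())
E
```

```text
time: 13.5
tcp_pos: [0.4973, -0.1578, 0.2542]
ee_rot: [-0.099, 1.569, -1.502]
ft_force: [0.2, -0.3, 0.8]
gripper_width: 0.651
t 13.5 tcp [ 0.4973 -0.1578  0.2542] th_tool 0.0018 push -0.13 f.n -0.13 f.g 0.37 fz 0.77 M [ 0.03 -0.04  0.  ] w 0.651
0.09 [431.1  47.1] [431.9  34.5] [169.5  51.3] [171. 292.] [173. 320.]
0.04 [428.   49.4] [428.8  37.3] [170.1  51.3] [172. 308.] [175. 335.]
0.02 [426.7  50.3] [427.4  38.4] [170.3  51.3] [172. 315.] [176. 341.]
0 [425.3  51.1] [426.   39.4] [170.5  51.3] [173. 321.] [178. 347.]
-0.06 [420.7  53.5] [421.4  42.3] [171.1  51.3] [176. 339.] [182. 363.]
```

View pics/w14.png

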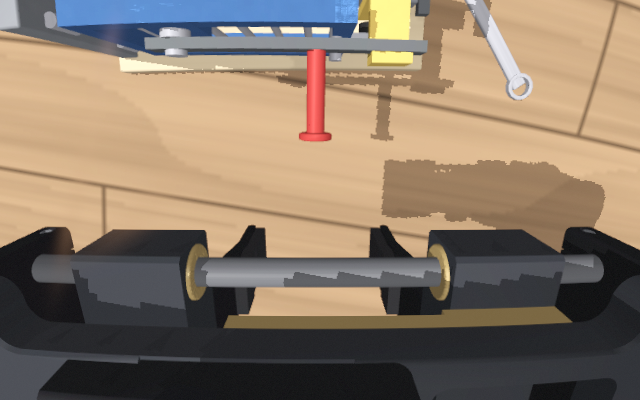

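View pics/s14.png

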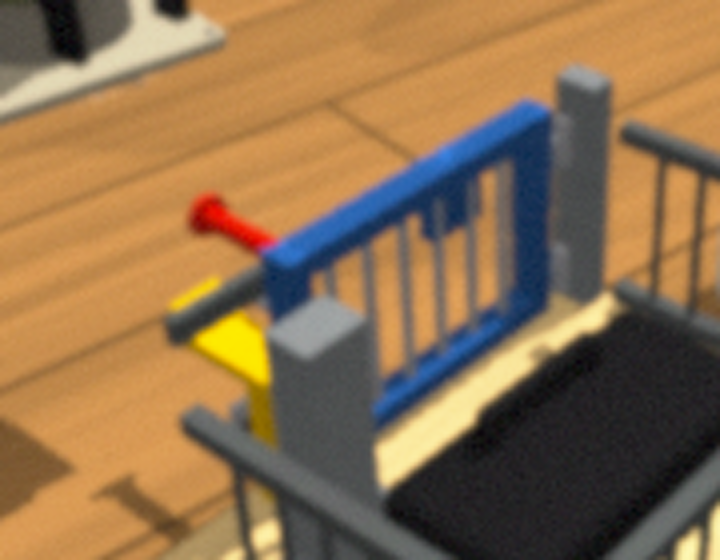

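```bash
python3 -m handwheel '[{"x":0,"y":0,"z":0,"rx":0,"ry":0,"rz":0},{"x":0,"y":0,"z":0,"rx":0,"ry":0,"rz":0},{"x":0,"y":0,"z":0,"rx":0,"ry":0,"rz":0},{"x":0,"y":0,"z":0,"rx":0,"ry":0,"rz":0},{"x":0,"y":0,"z":0,"rx":0,"ry":0,"rz":0},{"x":0,"y":0,"z":0,"rx":0,"ry":0,"rz":0},{"x":0,"y":0,"z":0,"rx":0,"ry":0,"rz":0},{"x":0,"y":0,"z":0,"rx":0,"ry":0,"rz":0}]'
python3 - <<'E'
from h import *
a=cv2.imread("pics/s14f.png");b=ctrl.read_camera("scene");print("scene diff pen area",cv2.absdiff(a,b)[130:340,180:430].max())
im=ctrl.read_camera("top");a0=cv2.imread("pics/top0.png")
cv2.imwrite("pics/t15.png",cv2.resize(im[100:275,235:465],None,fx=3.4,fy=3.4,interpolation=cv2.INTER_CUBIC))
d=cv2.absdiff(im,a0).max(2)
for n,(r0,r1,c0,c1) in dict(case=(140,188,308,385),jar=(178,212,240,270),wrench=(170,220,415,460)).items(): print(n,np.percentile(d[r0:r1,c0:c1],[50,95,100]))
E
```

```text
time: 14.4
tcp_pos: [0.4997, -0.1565, 0.253]
ee_rot: [0.377, 1.571, -1.023]
ft_force: [-0.3, -0.0, -0.2]
gripper_width: 0.654
scene diff pen area 52
case [2. 4. 7.]
jar [3. 4. 5.]
wrench [  4.    82.55 141.  ]
```

View pics/t15.png

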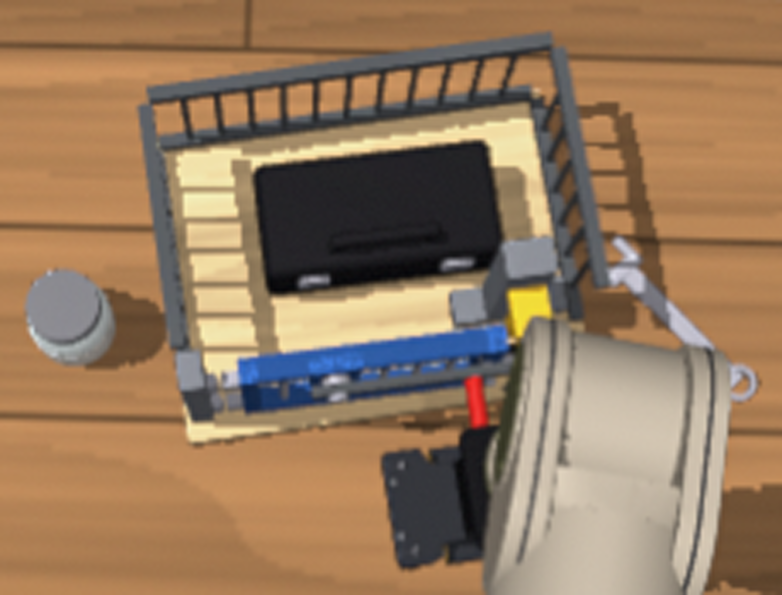

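```bash
python3 -c "
from workcell import ctrl
print(ctrl.hand_in(), ctrl.state()['time'])"
```

```text
the job is handed in; nothing more can be done
the job is handed in; nothing more can be done
```

The gate is closed and latched, and the job was handed in at about 14.5 s of the 51 s. I gripped the red pin, raised the latch bar, swung the gate in and pressed the buffer. The push at the pin was about 14 N as the bar went down behind the lip. It was lowered until it met the catch floor, then I eased off, let go and backed away.

**Last checks:**
- **Latch:** in the pictures after release, the bar is behind the lip and its angle is about 0.01 rad (±0.02), so it is level in the catch. The gate was still shut 0.9 s after I let go.
- **Forces:** the highest push I read at the pin was 17.6 N, about 14 N on the buffer, just as the bar reached the floor. It came with 9 N upward on the tool from the floor, about 6 N on the striker. Both are under the limits, but I read forces only between moves.
- **Bystanders:** the case and the jar show no change in the top picture. The visible ends of the wrench are where they were, but the arm hid its middle, so the picture comparison there could not confirm it.

**Not clean:**
- The first move was refused, apparently because its rows lacked some of the six numbers; nothing moved.
- A before-and-after comparison around the pen gave a difference of up to 52 grey levels. I took it for the arm and its shadow settling and did not trace it further.

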